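# Trial-fit the two lids of a turned box

## Robot

A 6-joint arm with a two-finger parallel gripper is mounted at the origin on the work surface. World frame = base frame: x ahead of the robot, y to its left, z up, the work surface at z = 0. Lengths are in m, angles in rad, forces in N, time in s.
With the tool pointing down it reaches from about 0.3 to 0.875 m from the base axis. Payload 6.4 kg.
Tool frame: the origin (TCP) lies at the very end of the fingers, on their centre line; the grasp point (between the pads) lies 19 mm behind it; z points along the fingers, y is the line along which they close (so a half turn about z gives the same grasp; the last joint's range is limited). The gripper opens to 88 mm and grips with 3 to 60 N. Pads are 18 mm wide; open, the fingers measure 123 mm over their backs; the gripper's body (75 mm by 187 mm) begins 45 mm behind the grasp point.
Start: joints at [1.109, 0.181, 1.607, -0, 1.354, -0.206], TCP at [0.145, 0.556, 0.239] pointing down, gripper open.
Joint ranges: [-2.99, 2.99], [-0.89, 2.07], [0.3, 2.58], [-1.14, 4.28], [0, 2.63], [-3.12, 3.12]. Speed limits (rad/s): [2.57, 2.57, 3.01, 3.14, 3.14, 3.14].

## Interface

Orientations are given as a rotation vector (axis times angle).
In Python, from bench import * gives the robot as it stands. The module is installed in compiled form; this text tells all that it offers.
- The arm moves only by the shell command python3 -m jog 'ROWS' [OPENING] [FORCE]. ROWS is text: rows parted by semicolons, each of 4 numbers parted by spaces: the shift along the world's x, y, z in mm, then the turn about the world's z in degrees. In form: x y z spin; .... A call has 1 to 20 rows; each row shifts and turns the commanded pose from where the row before left it; what a row does not reach is not made up. A row lasts 1/8 s, in which the tool goes at most 62.5 mm and 10.7 degrees, less where a joint would pass 70% of its speed; a pose out of reach is approached as far as the arm can. A call is refused whole if a number of a shift passes 62.5 or a number of a turn 10.7, either way. A call with a gripper value outside its range is refused whole. OPENING is the opening, from 0 (shut) to 1 (fully open), set as the call begins (- or left out, the last holds). The fingers move at their own pace and stop on an object; FORCE is the grip in N (left out, the last holds). Time passes only in rows, so rows that do not move let the fingers close. It gives the time, the measured TCP pose, the force, the opening and the grip force at its end, in the units of the state.
- observe(): the state, without advancing time (a new reading comes with each control period).
- snapshot(name): name is "side" or "top"; returns a dict with "image" (420x560x3 uint8, red, green, blue), "fov_y" (degrees; the focal length in pixels is half the picture's height over the tangent of half this angle, whatever the lens; pixels are square), "cx", "cy" (the principal point, pixels), "k1" (the pictures are not rectified: a ray, as slopes to the right and down, at radius r is drawn at 1 + k1 r^2 times it, then the intrinsics apply), "R" (3x3) and "t" (3): a world point X has camera coordinates R X + t. Camera axes: x right, y down, z forward; pixel columns grow to the right and rows downward; lengths in m; the calibration is good to about 2 mm. A picture is of the moment at which its call begins. There is no depth.
- hand_in(): hands the job in; it is judged then, once.
The state is a dict: "time": time; "joint_pos": joint angles; "qd": joint speeds; "tau": joint torques, N m; "position": TCP position; "orientation": TCP orientation; "contact_force": force on the tool from outside, world axes, zero at the start; "wrist_torque": the same for the moment, N m; "grip_width": finger opening in m; "grip_force": force on a finger pad.
Only numpy, scipy, OpenCV 4.12 (cv2) and the standard library are available. Lean on these libraries where they do the work, as an engineer would, in place of code of your own. Each camera call takes 0.05 s, during which the arm holds its last target. There are 200 camera calls.

## Task

Trial-fit the two-lid turned box that still stands in the lathe chuck: pick up the nested pair of lids by the rim of the pale inner lid, lower the pair together, without dropping it, onto the box until the inner lid is fully home, and let go of it. Then lift the dark outer lid off alone, so that the inner lid stays seated in the box; finish still holding the outer lid level above the box, raised at least 6 cm. Do not take the lids apart before the inner one is home, and leave the chuck and everything else on the bench where it is.

Things in the scene. Friction and masses are not known exactly. Their poses are not given: they have to be found in the camera images.
- inner_rim (a point): centre of the rim of the pale inner lid, half-way up it; z = lid axis, up. The rim is a disc 62 mm in diameter, 12 mm thick, with a thin dark line round it. At the start 40 mm above the bench (the lid stands on a fixed round offcut, 54 mm across, 22 mm high). Fully home, the rim's underside lies on the box's edge and this point is 6 mm above box_mouth. The outer lid sits on top of it
- outer_knob (a point): centre of the knob of the dark outer lid, half-way up it; z = lid axis, up. The knob is an upright cylinder 20 mm in diameter, 12 mm high, on a neck 17 mm in diameter and 2.5 mm high; its top is 6 mm above this point, the lid's shoulder 8.5 mm below it. Nested, this point is 35 mm straight above inner_rim
- box_mouth (a point): centre of the mouth of the turned box, in the plane of its upper edge, 120 mm above the bench; z = box axis, up. The box is a reddish-brown round tube with dark bands, outside 56 mm, mouth 44 mm in diameter, 58 mm deep inside. The inner lid's rim overhangs it by 3 mm all round, so fingers holding the rim pass down outside the box
- chuck_box: the box with the steel lathe chuck that grips its foot in four jaws, one piece of 2.6 kg standing jaws up, not fastened to the bench; origin under it, 120 mm below box_mouth. The chuck is 100 mm in diameter, its jaws reach 44 mm from the axis and 68 mm above the bench. Chuck and lids change sides from run to run
- inner_lid: the loose inner lid, 0.05-0.08 kg; origin under its spigot, 18 mm below inner_rim. The spigot below the rim is 12 mm deep and 40 mm in diameter, its lower 6 mm tapering to 30 mm, and enters the box's mouth with 2 mm clearance all round. On top, hidden under the outer lid, a centring boss 42 mm across, 4 mm high, with a button 8 mm high on it
- outer_lid: the loose outer lid, 0.04-0.07 kg, a hollow cap 54 mm in diameter (the inner lid's rim stands out 4 mm beyond it all round); origin at the centre of its lower edge, 29 mm below outer_knob. It only rests by its weight on the inner lid's rim, centred by the boss with 2 mm play: lifted by its knob it leaves the inner lid behind
- spindle: bystander: pale turned spindle standing upright, 36 mm in diameter, 115 mm high; origin under its foot. Leave alone
- egg_cup: bystander: small brown turned egg cup, 48 mm in diameter, 62 mm high; origin under its foot. Leave alone
- bark_log: bystander: short round log with bark, 80 mm in diameter, 86 mm high; origin under it. Leave alone
- square_blank: bystander: squared wooden blank lying down, 130 x 50 x 48 mm, long along its x; origin under it. Leave alone
- mallet: bystander: turned mallet standing on its head, 82 mm in diameter, 188 mm high; origin under it. Leave alone
- safety_glasses: bystander: safety glasses with blue frame, about 130 x 120 x 37 mm; origin under the nose bridge. Leave alone
- chuck_key: bystander: steel T-handled chuck key lying flat, 110 mm long along its x, handle 80 mm wide, 13 mm high; origin under its shaft. Leave alone
Not all that is in view belongs to the job. What is shaped like the inner_lid but blue, green or red is not meant.

How it is judged:
On the way, in this order (a step that is already met when the one before it is completed fails the run):
1. the nested pair is lifted together off its offcut, held by the inner lid (height (world z) of inner_rim above 0.06 m and contact force between the fingers and inner_lid above 0.5 N and z of outer_knob in the frame of inner_rim between 0.031 and 0.039 m and x of outer_knob in the frame of inner_rim between -0.004 and 0.004 m and y of outer_knob in the frame of inner_rim between -0.004 and 0.004 m), for 0.2 s.
2. the pair rests on the box, still nested, the inner lid fully home and let go (horizontal distance between inner_rim and box_mouth below 0.004 m and z of inner_rim in the frame of box_mouth below 0.0085 m and angle between the z axis of inner_rim and the z axis of box_mouth, either way round below 0.06 rad and z of outer_knob in the frame of inner_rim between 0.031 and 0.039 m and x of outer_knob in the frame of inner_rim between -0.004 and 0.004 m and y of outer_knob in the frame of inner_rim between -0.004 and 0.004 m and contact force between the fingers and inner_lid below 0.1 N and linear speed of inner_lid below 0.03 m/s), for 0.2 s.
At the end, for the whole second after the job is handed in: The inner lid is home in the box (4 mm off its axis, 2.5 mm off its seat, level), untouched by the robot; the gripper still holds the outer lid, at rest, level to 17 degrees, within 6 cm of the box axis, at least 5.5 cm above where it sat, touching nothing else (horizontal distance between inner_rim and box_mouth below 0.004 m and z of inner_rim in the frame of box_mouth below 0.0085 m and angle between the z axis of inner_rim and the z axis of box_mouth, either way round below 0.06 rad and z of outer_knob in the frame of box_mouth above 0.096 m and horizontal distance between outer_knob and box_mouth below 0.06 m and angle between outer_knob's own z axis and vertical below 0.3 rad and contact force between the fingers and outer_lid above 0.5 N and contact force between outer_lid and inner_lid below 0.05 N and contact force between outer_lid and chuck_box below 0.05 N and contact force between each of the arm, the fingers and inner_lid below 0.1 N and linear speed of outer_lid below 0.05 m/s and angle between box_mouth's own z axis and vertical below 0.05 rad); the arm keeps its last pose, push and grip.
It fails at once if the lids come apart (more than 8 mm) while the inner lid is not home in the box (distance between outer_knob and inner_rim above 0.043 m and not (horizontal distance between inner_rim and box_mouth below 0.004 m and z of inner_rim in the frame of box_mouth below 0.0085 m and angle between the z axis of inner_rim and the z axis of box_mouth, either way round below 0.06 rad)).
It fails at once if the inner lid is dropped: it falls or flies unheld faster than 0.4 m/s (linear speed of inner_lid above 0.4 m/s and contact force between the fingers and inner_lid below 0.05 N).
It fails at once if the chuck with the box is shoved more than 20 mm or tipped (distance of chuck_box from where it was at the start of the episode above 0.02 m or angle between box_mouth's own z axis and vertical above 0.1 rad).
It fails at once if a bystander is shoved more than 30 mm or knocked over (distance of any of spindle, egg_cup, bark_log, square_blank, mallet, safety_glasses, chuck_key from where it was at the start of the episode above 0.03 m or angle between any of spindle, egg_cup, mallet's own z axis and vertical above 0.5 rad).
It also fails if it takes over 48 s, if anything falls off the work surface, if the arm or the gripper's body presses on something with over 40 N, if the wrist force passes 120 N, or if a joint passes its speed limit or range.

## Working session

There is one attempt and no reset: what is moved stays moved. The work goes in short steps, Python scripts to look and compute and a shell command to move; the robot and the scene stay as the last step left them, time stands still between calls to the robot, and variables do not carry over. Pictures are saved under pics/ and viewed, at most 10 in all, crops included, and the job is handed in when it is done.

```bash
mkdir -p pics
cat > h.py <<'E'
from bench import *
import numpy as np, cv2
def cam(s):
    f=210/np.tan(np.radians(s["fov_y"])/2)
    return f,s["cx"],s["cy"],s["k1"],np.array(s["R"]),np.array(s["t"])
def proj(s,X):
    f,cx,cy,k,R,t=cam(s); c=np.atleast_2d(X)@R.T+t; p=c[:,:2]/c[:,2:]
    p=p*(1+k*(p**2).sum(1,keepdims=True)); return p*f+[cx,cy]
def ray(s,u,v):
    f,cx,cy,k,R,t=cam(s); d=np.array([(u-cx)/f,(v-cy)/f]); p=d.copy()
    for _ in range(30): p=d/(1+k*(p@p))
    return -R.T@t, R.T@np.r_[p,1]
def atz(s,u,v,z):
    o,d=ray(s,u,v); return o+d*(z-o[2])/d[2]
def save(s,n,box=None,sc=1):
    im=s["image"][:,:,::-1]
    if box: im=im[box[1]:box[3],box[0]:box[2]]
    cv2.imwrite("pics/"+n,cv2.resize(im,None,fx=sc,fy=sc,interpolation=cv2.INTER_CUBIC))
E
python3 - <<'E'
from h import *
import pickle
a=snapshot("top");b=snapshot("side")
pickle.dump((a,b),open("s0.pkl","wb"))
save(a,"t0.png");save(b,"d0.png")
for s in(a,b): print(s["fov_y"],s["cx"],s["cy"],s["k1"],-np.array(s["R"]).T@s["t"], np.array(s["R"])[2])
o=observe();print(o["position"],o["orientation"],o["grip_width"])
E
```

```text
45.823464462111694 280.3932670881083 208.84675815261508 -0.1848301620394679 [ 0.38527548 -0.10037642  1.21282468] [ 0.19416848  0.00765758 -0.98093831]
48.260826399115814 279.63807096166835 212.7716860323431 -0.026829814543582235 [0.53716971 0.62306677 0.868193  ] [ 0.04805332 -0.67307131 -0.73801483]
[0.14524892 0.55585711 0.23789682] [-4.00669068e-01 -3.11541674e+00  2.36282047e-03] 0.08823655440469912
```

View pics/t0.png

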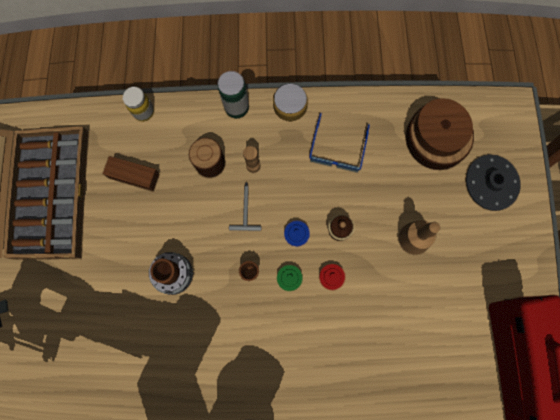

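View pics/d0.png

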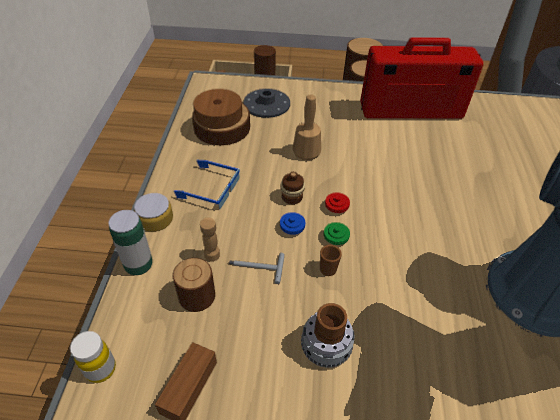

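The top view shows the chuck and box at about (167,271), the lid pair at (341,227), and the blue, green and red decoys around it. In the side view the box mouth is at about (331,312) and the pair at (293,187). I'll zoom in on these.

Run:
```python
import pickle
from h import *
a,b=pickle.load(open("s0.pkl","rb"))
def c(s,x,y): return cv2.resize(s["image"][y-25:y+25,x-33:x+33,::-1],(396,300),interpolation=cv2.INTER_CUBIC)
cv2.imwrite("pics/z0.png",np.vstack([np.hstack([c(a,167,271),c(a,341,227)]),np.hstack([c(b,331,322),c(b,293,187)])]))
```

```text
(no output)
```

View pics/z0.png

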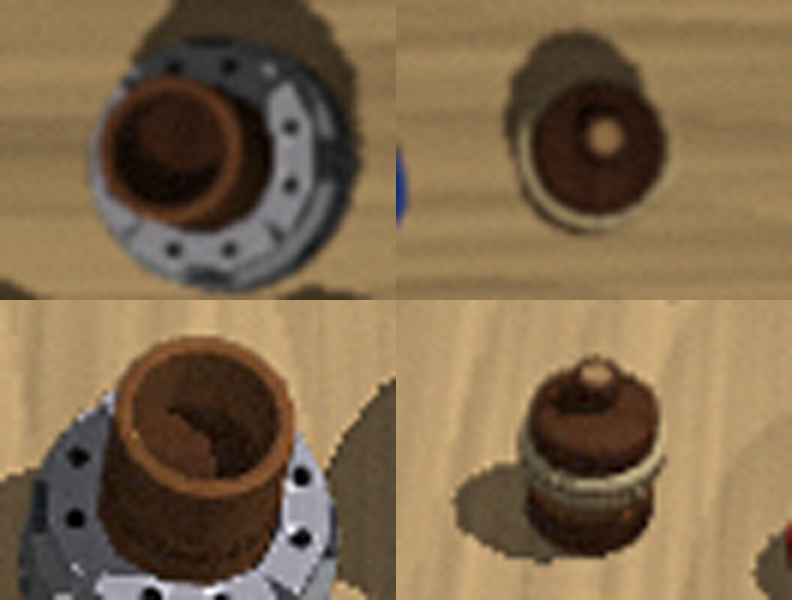

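Run:
```python
import pickle
from h import *
a,b=pickle.load(open("s0.pkl","rb"))
def tri(p,q):
    (o,d),(O,D)=ray(a,*p),ray(b,*q)
    k=np.linalg.lstsq(np.c_[d,-D],O-o,rcond=None)[0]; return o+k[0]*d,O+k[1]*D
print("mouth",tri((162.1,270.75),(331.8,315.9)),atz(a,162.1,270.75,.12),atz(b,331.8,315.9,.12))
print("knobtop",tri((342.8,224.6),(293.2,173.9)),atz(a,342.8,224.6,.081),atz(b,293.2,173.9,.081))
print("rim",atz(a,340.6,227.6,.043))
th=np.linspace(0,2*np.pi,60)
print("decoys", [atz(s,*p,.03) for s,p in((a,(296,233)),(a,(332,277)),(a,(289,277)),(a,(420,238)),(b,(211,240)))])
```

```text
mouth (array([0.46907179, 0.17680344, 0.11184367]), array([0.4681358 , 0.17698961, 0.1118193 ])) [0.46845101 0.17475003 0.12      ] [0.46888245 0.18181424 0.12      ]
knobtop (array([ 0.56934388, -0.23560743,  0.07429467]), array([ 0.56741802, -0.23536003,  0.07395393])) [ 0.56825981 -0.23481099  0.081     ] [ 0.56714967 -0.22774452  0.081     ]
rim [ 0.56730663 -0.23371012  0.043     ]
decoys [array([ 0.55920165, -0.12718334,  0.03      ]), array([ 0.45128354, -0.20944561,  0.03      ]), array([ 0.4542141 , -0.10744496,  0.03      ]), array([ 0.53799286, -0.42822056,  0.03      ]), array([ 0.74049247, -0.03986089,  0.03      ])]
```

```bash
python3 -m jog '26 -49 0 0;26 -49 0 0;26 -49 0 0;26 -49 0 0;26 -49 0 0;26 -49 0 0;26 -49 0 0;26 -49 0 0;26 -49 0 0;26 -49 0 0;26 -49 0 0;26 -49 0 0;26 -49 -25 0;26 -49 -25 0;26 -49 -25 0;26 -49 -25 0;6 -4 0 0;0 0 0 0;0 0 0 0' 1
python3 - <<'E'
from h import *
import pickle
a=snapshot("top");b=snapshot("side")
pickle.dump((a,b),open("s1.pkl","wb"))
o=observe();p=np.array(o["position"]);print(p,o["orientation"],o["contact_force"])
from scipy.spatial.transform import Rotation as T
R=T.from_rotvec(o["orientation"]).as_matrix()
print(R[:,1])
# finger tip inner ends
for s in(a,b):
  print(proj(s,[p,p+R[:,1]*.044,p-R[:,1]*.044]).round(1))
x,y=320,215
def c(s,x,y): return cv2.resize(s["image"][y-50:y+50,x-50:x+50,::-1],(400,400),interpolation=cv2.INTER_CUBIC)
cv2.imwrite("pics/z1.png",np.hstack([c(a,341,227),c(b,293,175)]))
E
```

```text
time: 2.48
position: [0.5675, -0.2305, 0.1398]
orientation: [0.399, 3.115, -0.0]
contact_force: [-0.6, 0.4, -0.9]
grip_width: 0.0883
grip_force: 0.0
[ 0.56763098 -0.23057619  0.13998587] [ 3.98275486e-01  3.11482085e+00 -9.47611142e-04] [-0.52559647  0.4765664   0.2055639 ]
[ 2.51615828e-01  9.67827102e-01 -4.19550342e-04]
[[343.9 220.6]
 [324.3 216.1]
 [363.4 225. ]]
[[294.1 154.8]
 [288.  166.4]
 [299.9 143.8]]
```

View pics/z1.png

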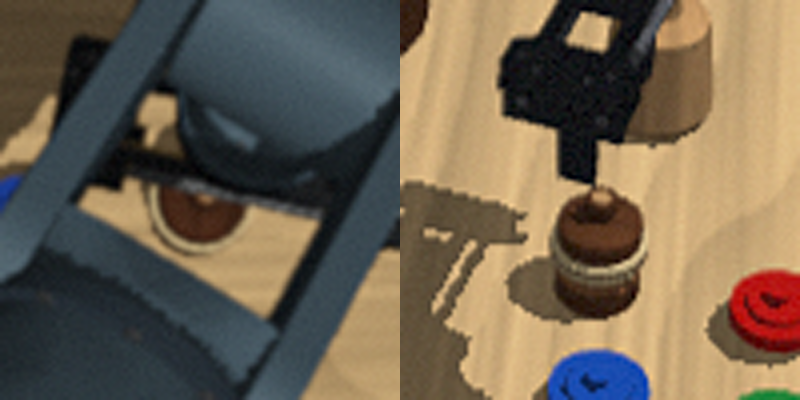

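The side view shows the near finger tip at about (288,170), just above the knob at (293,174). In the top view the arm partly hides the pair. I'll descend so the tips sit beside the cap and compare again.

```bash
python3 -m jog '0 -1 -28 0;0 0 -28 0;0 0 -25 0;0 0 0 0;0 0 0 0'
python3 - <<'E'
from h import *
import pickle
a=snapshot("top");b=snapshot("side")
pickle.dump((a,b),open("s2.pkl","wb"))
o=observe();p=np.array(o["position"]);print(p,o["contact_force"])
from scipy.spatial.transform import Rotation as T
R=T.from_rotvec(o["orientation"]).as_matrix()
for s in(a,b):
  print(proj(s,[p,p+R[:,1]*.0615,p-R[:,1]*.0615]).round(1))
def c(s,x,y): return cv2.resize(s["image"][y-30:y+30,x-40:x+40,::-1],(800,600),interpolation=cv2.INTER_CUBIC)
cv2.imwrite("pics/z2.png",c(b,293,185))
E
```

```text
time: 3.2
position: [0.5682, -0.2327, 0.0593]
orientation: [0.399, 3.114, -0.001]
contact_force: [0.2, -0.2, 0.3]
grip_width: 0.0878
grip_force: 0.0
[ 0.5685095  -0.23309046  0.05960423] [ 0.73051707 -0.03897274  0.13655438]
[[341.1 226. ]
 [315.6 220.2]
 [366.5 231.8]]
[[292.5 178.7]
 [284.3 195. ]
 [300.1 163.4]]
```

View pics/z2.png

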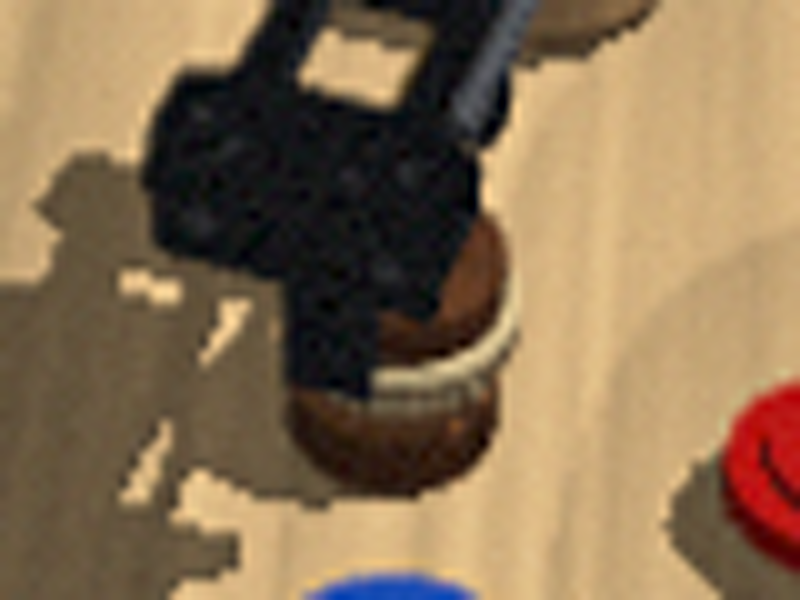

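The near finger tip is at (286,194) against a predicted (284,195). The rim spans x of about 280.5 to 305, so the fingers straddle it and the error is within a few mm. I'll shift x by 2 mm, go down and grip.

```bash
python3 -m jog '2 2 -12 0;0 0 -12 0;0 0 -12 0;0 0 0 0' && python3 -m jog '0 0 0 0;0 0 0 0;0 0 0 0;0 0 0 0;0 0 0 0;0 0 0 0;0 0 0 0;0 0 0 0' 0.6 10
```

```text
time: 3.8
position: [0.5683, -0.23, 0.0198]
orientation: [-0.401, -3.113, -0.002]
contact_force: [-0.5, 0.2, -0.5]
grip_width: 0.0879
grip_force: 0.0
time: 4.8
position: [0.5698, -0.231, 0.0221]
orientation: [0.401, 3.115, -0.001]
contact_force: [-0.8, -0.8, 5.7]
grip_width: 0.0615
grip_force: 10.0
```

```bash
python3 -m jog '0 0 0 0;0 0 3 0;0 0 5 0;0 0 8 0;0 0 10 0;0 0 10 0;0 0 0 0' - 16
python3 - <<'E'
from h import *
import pickle
a=snapshot("top");b=snapshot("side")
print(observe()["position"],observe()["contact_force"])
def c(s,x,y): return cv2.resize(s["image"][y-40:y+40,x-40:x+40,::-1],(400,400),interpolation=cv2.INTER_CUBIC)
cv2.imwrite("pics/z3.png",np.hstack([c(a,341,227),c(b,293,185)]))
E
```

```text
time: 5.68
position: [0.5703, -0.2312, 0.0592]
orientation: [0.4, 3.114, -0.002]
contact_force: [-0.1, 0.3, -0.9]
grip_width: 0.0609
grip_force: 16.0
[ 0.56950954 -0.23071861  0.05791429] [-0.2159353   0.28393943 -1.7860759 ]
```

View pics/z3.png

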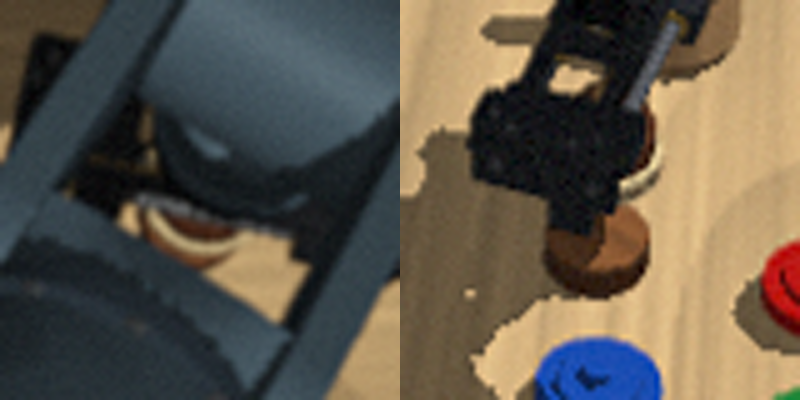

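The pair lifted together, level, and clear of the offcut. I'll carry it above the box while turning the gripper so the side camera can see between the fingers.

```bash
python3 -m jog '0 0 8 0;0 0 16 0;0 0 22 0;0 0 22 0;0 0 22 0;0 0 16 0;0 0 12 0;0 0 6 0;0 0 0 0' && python3 -m jog '-2 8 0 -2;-4 17 0 -4;-6 25 0 -5;-6 26 0 -5;-6 26 0 -5;-6 26 0 -5;-6 26 0 -5;-7 26 0 -5;-7 26 0 -5;-7 26 0 -5;-7 26 0 -5;-7 26 0 -5;-7 26 0 -5;-6 26 0 -5;-6 26 0 -5;-4 22 0 -4;-4 16 0 -2;-2 10 0 -2;0 0 0 0;0 0 0 0'
python3 - <<'E'
from h import *
import pickle
a=snapshot("top");b=snapshot("side")
pickle.dump((a,b),open("s4.pkl","wb"))
o=observe();p=np.array(o["position"]);print(p,o["orientation"],o["contact_force"],o["grip_width"])
for s in (a,b): print(proj(s,[p+[0,0,.019],[.469,.178,.12]]))
def c(s,x,y): return cv2.resize(s["image"][y-50:y+50,x-33:x+33,::-1],(396,600),interpolation=cv2.INTER_CUBIC)
cv2.imwrite("pics/z4.png",np.hstack([c(a,162,265),c(b,332,290)]))
E
```

```text
time: 6.9
position: [0.5695, -0.2307, 0.1817]
orientation: [0.401, 3.116, -0.0]
contact_force: [0.1, -0.3, -1.4]
grip_width: 0.0611
grip_force: 16.0
time: 9.4
position: [0.4693, 0.179, 0.1813]
orientation: [-2.29, -2.15, 0.001]
contact_force: [0.2, -0.1, -1.4]
grip_width: 0.0616
grip_force: 16.0
[0.46949134 0.1788311  0.18148988] [-2.29129044e+00 -2.14908475e+00  6.28043002e-04] [-0.16935266 -0.71548012 -1.59398627] 0.06135716414020689
[[150.6642749  267.45011282]
 [160.67796762 270.52442006]]
[[336.343936   289.88937415]
 [331.77352919 314.04283807]]
```

View pics/z4.png

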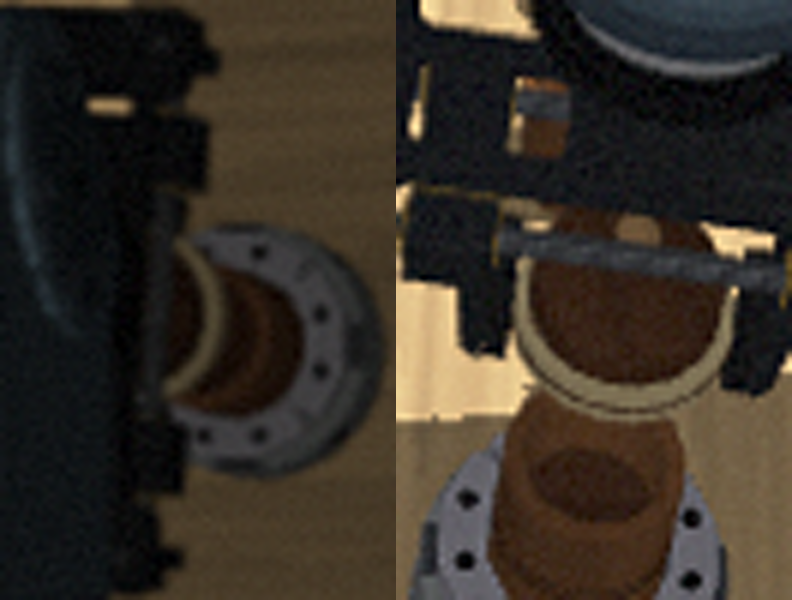

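Run:
```python
import pickle
from h import *
from scipy.optimize import least_squares
a,b=pickle.load(open("s4.pkl","rb"))
th=np.linspace(0,2*np.pi,361)
def ext(s,x,y,zs,r):
    P=np.vstack([proj(s,np.c_[x+r*np.cos(th),y+r*np.sin(th),0*th+z]) for z in zs])
    return np.r_[P.min(0),P.max(0)]  # l,t,r,b
def fit(s,zs,r,m,idx):
    f=lambda q: (ext(s,*q,zs,r)-m)[idx]
    q=least_squares(f,[.469,.178],diff_step=1e-4).x; return q.round(4),(ext(s,*q,zs,r)-m).round(1)
T=lambda v,o: (np.array(v)+.5)/6-.5+np.array(o)
print("mouth top",fit(a,[.12],.028,T([100,76,242,226],[134,246]*2),[0,1,2,3]))
print("mouth side",fit(b,[.12],.028,T([115,36,295,197],[298,297]*2),[0,1,2,3]))
for zr in (.198,.2005):
  zs=[zr-.006,zr+.006]
  print("lid side",zr,fit(b,zs,.031,T([118,0,342,422],[299,240]*2),[0,2,3]))
  y=np.linspace(.16,.2,401); e=[ext(a,.468,v,zs,.031)[2] for v in y]
  print("lid top y",y[np.argmin(abs(np.array(e)-T(226,129)))])
```

```text
mouth top (array([0.4685, 0.1749]), array([-0.4, -0.1,  0.4,  0.1]))
mouth side (array([0.469 , 0.1814]), array([-0.5, -0.3,  0.5,  0.3]))
lid side 0.198 (array([0.4684, 0.1812]), array([-0.1, 35.1,  0.1, -0. ]))
lid top y 0.17880000000000001
lid side 0.2005 (array([0.4687, 0.1827]), array([-0.2, 35. ,  0.2, -0. ]))
lid top y 0.1782
```

Side view: the pale rim is centred at x≈337, bottom edge near y≈310, over the mouth. Top view: the rim's right edge is at x≈166. The two cameras put the lid 0.5 and 3.6 mm off in +y, so I'll shift −2 mm, lower to just above the mouth and look again.

```bash
python3 -m jog '0 -1 -8 0;0 -1 -14 0;0 0 -14 0;0 0 -12 0;0 0 -8 0;0 0 0 0;0 0 0 0'
python3 - <<'E'
from h import *
import pickle
a=snapshot("top");b=snapshot("side")
pickle.dump((a,b),open("s5.pkl","wb"))
o=observe();p=np.array(o["position"]);print(p,o["contact_force"],o["grip_width"])
def c(s,x,y): return cv2.resize(s["image"][y-50:y+50,x-33:x+33,::-1],(396,600),interpolation=cv2.INTER_CUBIC)
cv2.imwrite("pics/z5.png",np.hstack([c(a,162,265),c(b,332,310)]))
E
```

```text
time: 10.38
position: [0.4698, 0.1774, 0.126]
orientation: [2.291, 2.149, 0.001]
contact_force: [0.4, 0.7, -1.1]
grip_width: 0.0613
grip_force: 16.0
[0.46990738 0.17738434 0.12625577] [-0.40875964  0.23883975 -1.97523088] 0.06108272446485248
```

View pics/z5.png

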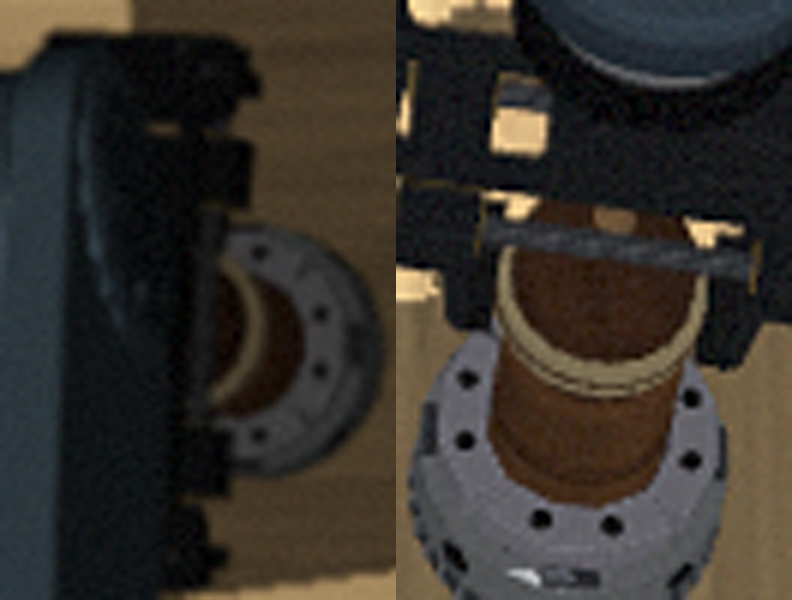

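Run:
```python
import pickle
from h import *
from scipy.optimize import least_squares
a,b=pickle.load(open("s5.pkl","rb"))
th=np.linspace(0,2*np.pi,361)
def ext(s,x,y,zs,r):
    P=np.vstack([proj(s,np.c_[x+r*np.cos(th),y+r*np.sin(th),0*th+z]) for z in zs])
    return np.r_[P.min(0),P.max(0)]
T=lambda v,o: (np.array(v)+.5)/6-.5+np.array(o)
m=T([101,0,312,398],[299,260]*2)
for zr in (.1425,.1445):
  zs=[zr-.006,zr+.006]
  q=least_squares(lambda q:(ext(b,*q,zs,.031)-m)[[0,2,3]],[.469,.178],diff_step=1e-4); print(q.x,q.fun)
  y=np.linspace(.16,.2,401); e=[ext(a,.469,v,zs,.031)[2] for v in y]
  print("lid top y",y[np.argmin(abs(np.array(e)-T(268,129)))])
```

```text
[0.4692848  0.18005249] [-0.25322989  0.25048701 -0.01397272]
lid top y 0.1767
[0.46947511 0.18117349] [-0.30137517  0.29810211 -0.01667306]
lid top y 0.1762
```

Side rim is at x 315–351, bottom y≈326; top rim right edge is x≈173. The offset to the mouth is about 1 mm or less, within the 2 mm clearance, so I'll lower while watching the force.

```bash
python3 -m jog '-0.5 -0.5 -3 0;0 0 -3 0;0 0 -3 0;0 0 -2 0;0 0 0 0' && python3 -m jog '0 0 -2 0;0 0 -2 0;0 0 0 0;0 0 0 0'
```

```text
time: 11.1
position: [0.4688, 0.1768, 0.1145]
orientation: [-2.291, -2.149, 0.001]
contact_force: [0.2, 0.5, -1.4]
grip_width: 0.0612
grip_force: 16.0
time: 11.6
position: [0.469, 0.1768, 0.1107]
orientation: [2.291, 2.149, 0.0]
contact_force: [0.2, -0.7, -0.4]
grip_width: 0.0609
grip_force: 16.0
```

Spigot is entering freely; rim expected to seat at TCP ≈ 0.108.

```bash
python3 -m jog '0 0 -1 0;0 0 -1 0;0 0 0 0;0 0 0 0' && python3 -m jog '0 0 -1 0;0 0 0 0;0 0 0 0'
```

```text
time: 12.1
position: [0.469, 0.1768, 0.1087]
orientation: [2.291, 2.149, 0.0]
contact_force: [0.4, -0.3, -0.6]
grip_width: 0.0612
grip_force: 16.0
time: 12.48
position: [0.4692, 0.1768, 0.1081]
orientation: [2.291, 2.149, 0.0]
contact_force: [-1.6, 0.4, 4.3]
grip_width: 0.0612
grip_force: 16.0
```

```bash
python3 -m jog '0 0 0 0;0 0 0 0;0 0 0 0;0 0 0 0;0 0 0 0;0 0 0 0' 0.9
python3 - <<'E'
from h import *
import pickle
a=snapshot("top");b=snapshot("side")
pickle.dump((a,b),open("s6.pkl","wb"))
o=observe();p=np.array(o["position"]);print(p,o["contact_force"],o["grip_width"])
def c(s,x,y): return cv2.resize(s["image"][y-50:y+50,x-33:x+33,::-1],(396,600),interpolation=cv2.INTER_CUBIC)
cv2.imwrite("pics/z6.png",np.hstack([c(a,162,265),c(b,332,310)]))
E
```

```text
time: 13.22
position: [0.469, 0.1768, 0.1077]
orientation: [2.291, 2.149, 0.0]
contact_force: [-1.2, 0.1, 0.1]
grip_width: 0.0791
grip_force: 0.0
[0.46896301 0.17682517 0.10770913] [ 0.31318817  0.28798105 -0.44998562] 0.07943536002948355
```

View pics/z6.png

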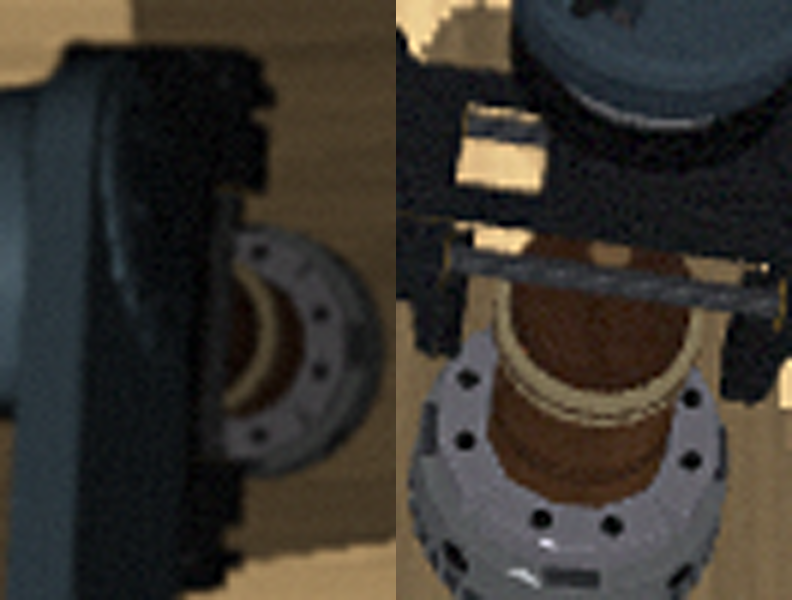

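Side view: the rim is level and resting on the box edge, with the outer lid still nested and the fingers clear of the rim at both sides. Next I'll rise so the tips reach just above the shoulder and close on the knob.

```bash
python3 -m jog '0 0 8 0;0 0 10 0;0 0 12 0;0 0 10 0;0 0 8 0;0 0 0 0;0 0 0 0' && python3 -m jog '0 0 0 0;0 0 0 0;0 0 0 0;0 0 0 0;0 0 0 0;0 0 0 0;0 0 0 0;0 0 0 0;0 0 0 0;0 0 0 0;0 0 0 0;0 0 0 0' 0.1 8
```

```text
time: 14.2
position: [0.4687, 0.1768, 0.1554]
orientation: [-2.291, -2.149, 0.001]
contact_force: [-0.1, 0.2, 0.2]
grip_width: 0.0792
grip_force: 0.0
time: 15.7
position: [0.469, 0.1768, 0.1557]
orientation: [2.291, 2.149, 0.0]
contact_force: [0.3, 0.6, -0.3]
grip_width: 0.0196
grip_force: 8.0
```

Gripped at 19.6 mm, which is the 20 mm knob. Firming the grip and lifting slowly.

```bash
python3 -m jog '0 0 0 0;0 0 0 0;0 0 2 0;0 0 3 0;0 0 5 0;0 0 8 0;0 0 10 0;0 0 12 0;0 0 12 0;0 0 12 0;0 0 8 0;0 0 4 0;0 0 0 0;0 0 0 0;0 0 0 0' - 15
python3 - <<'E'
from h import *
a=snapshot("top");b=snapshot("side")
o=observe();p=np.array(o["position"]);print(p,o["contact_force"],o["grip_width"])
def c(s,x,y): return cv2.resize(s["image"][y-50:y+50,x-33:x+33,::-1],(396,600),interpolation=cv2.INTER_CUBIC)
cv2.imwrite("pics/z7.png",np.hstack([c(a,162,265),c(b,332,300)]))
E
```

```text
time: 17.58
position: [0.4687, 0.1768, 0.2313]
orientation: [-2.291, -2.149, 0.001]
contact_force: [-0.4, 0.1, -0.5]
grip_width: 0.0194
grip_force: 15.0
[0.4688228  0.17678064 0.2314138 ] [ 0.86100668 -0.46310177 -0.49037035] 0.0193080898883731
```

View pics/z7.png

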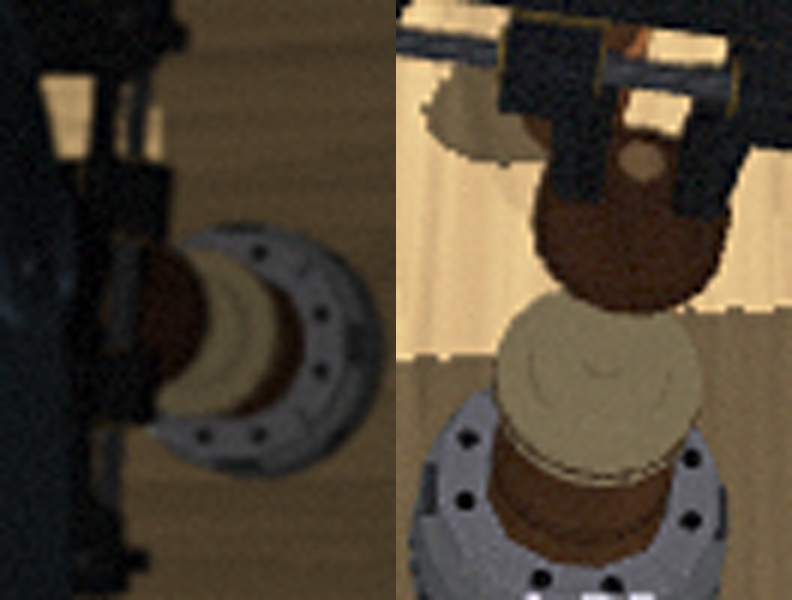

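The outer lid hangs level in the fingers, about 76 mm up. The pale inner lid stays seated in the box, its rim centred at (332,303) in the side view.

```bash
python3 -c "
from bench import *
print(hand_in())"
```

```text
the job is handed in; nothing more can be done
None
```

I handed the job in at about 18 s on the robot's clock: the inner lid sits home in the box, and the gripper still holds the outer lid level about 76 mm above where it sat; no verdict was shown.

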